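# Load a lacquer sample into the UV curing unit and switch its lamp on under the guard

### The arm

A 6-joint arm with a two-finger parallel gripper is mounted at the origin on a cart in front of the work surface, level with it; the furniture and walls round the work are solid. World frame = base frame: x ahead of the robot, y to its left, z up, the work surface at z = 0. Lengths are in mm, angles in rad, forces in N, time in s.
With the tool pointing down it reaches from about 375 to 825 mm from the base axis. Payload 5.5 kg.
Tool frame: the origin (TCP) lies between the finger pads; the fingertips stand 25 mm ahead of it and the grasp point (between the pads) lies 6 mm ahead of it; z points along the fingers, y is the line along which they close (so a half turn about z gives the same grasp; the last joint's range is limited). The gripper opens to 85 mm and grips with 20 to 120 N. Pads are 22 mm wide; open, the fingers measure 114 mm over their backs; the gripper's body (76 mm by 85 mm) begins 54 mm behind the grasp point. The pads swing forward as they close: fully open they stand 13 mm farther back than shut.
Start: joints at [-1.289, 0.314, -0.047, 1.21, 0, 1.571], TCP at [166.848, -576.33, 218.799] pointing down, gripper open.
Joint ranges: [-2.67, 2.67], [-0.69, 1.73], [-1.03, 1.25], [-2.08, 2.16], [-1.42, 1.45], [-3.14, 3.14]. Speed limits (rad/s): [2.39, 2.39, 3.01, 3.14, 3.14, 3.14].

### API

Orientations are given as a unit quaternion [x, y, z, w].
In Python, from bench import observe, imaging, hand_in gives the robot as it stands.
- The arm moves only by the tool play_rows, never from a script. Its argument "increments" is a list of rows, each a list of 5 numbers: the shift along the tool's x, y, z in mm, then the turn about the tool's z in rad, then the gripper's target within -1 to 1 (fully open at 1, half-way at 0, shut at -1). A call has 1 to 10 rows; each row shifts and turns the commanded pose from where the row before left it, along the tool's axes as they then stand; what a row does not reach is not made up. A row lasts 1/10 s, in which the tool goes at most 50 mm and 8.59 degrees, less where a joint would pass 70% of its speed; a pose out of reach is approached as far as the arm can. A call with a gripper value outside its range is refused whole. The fingers move at their own pace and stop on an object; "squeeze" is the grip in N (left out, the last holds). Time passes only in rows, so rows that do not move let the fingers close. It gives the time, the measured TCP pose, the force, the opening and the grip force at its end, in the units of the state.
- observe(): the state, without advancing time (a new reading comes with each control period).
- imaging.get_image(name): name is "side" or "top"; returns (picture, depth): 384x512x3 uint8, blue, green, red; 384x512 float32, mm along the optical axis (not along the pixel's ray), 0 where there is no reading.
- imaging.camera_model(name): a dict with "vertical_fov" (degrees; the focal length in pixels is half the picture's height over the tangent of half this angle, whatever the lens; pixels are square), "cx", "cy" (the principal point, pixels), "k1" (the pictures are not rectified: a ray, as slopes to the right and down, at radius r is drawn at 1 + k1 r^2 times it, then the intrinsics apply), "eye" and "rotation" of the camera in the world. Camera axes: x right, y down, z forward; pixel columns grow to the right and rows downward; lengths in mm; the calibration is good to about 2 mm. A picture is of the moment at which its call begins. camera_model takes no time and is no camera call.
- hand_in(): hands the job in; it is judged then, once.
The state is a dict: "time": time; "joint_positions": joint angles; "qvel": joint speeds; "joint_efforts": joint torques, N m; "tcp_pos": TCP position; "orientation": TCP orientation; "contact_force": force on the tool from outside, world axes, zero at the start; "wrist_torque": the same for the moment, N m; "opening": finger opening in mm; "grasp_force": force on a finger pad.
Only numpy, scipy, OpenCV 4.12 (cv2) and the standard library are available. Lean on these libraries where they do the work, as an engineer would, in place of code of your own. Each camera call takes 0.05 s, during which the arm holds its last target. There are 200 camera calls.

### The job

Slide the red striped sample tile, short end first, into the slot of the UV curing unit until it is fully home against the stop hidden inside. Then open the red guard cover, flip the lamp toggle beneath it over to on, and drop the cover shut again. Leave the tile in the slot, and leave the other tiles and the jars where they are.

Things in the scene. Friction and masses are not known exactly. Their poses are not given: they have to be found in the camera images.
- tile_red: Red lacquer sample tile with dark stripes, flat, 95 (its x) x 60 (its y) x 8.5 mm, 0.05 to 0.1 kg, lying on the table. Origin: centre of its underside; z up. Either short end may go in first.
- uv_unit: Bench UV curing unit, fixed. x points from its front (slot) to its back, y left, z up; origin on the table. In mm: dark base plate x -60..90, y -125..145, 8 high. White head with black fins, x -45..75, y -120..10, top 65 high, slot in its front. Grey switch pod, x -55..25, y 64..136, flat top 46 high, carries the toggle and the red guard cover.
- slot_mouth (a point): Middle of the slot's mouth at floor level, at (-45, -55, 20) mm in the unit's frame, same axes. The slot runs straight along +x, 64 mm wide, 11 mm high; the mouth's sides flare to 78 mm, its upper lip slopes. The firm stop is hidden 56 to 68 mm inside the mouth and differs from time to time, so a tile that is home sticks out 27 to 39 mm.
- tongue_end (a point): Front end of the aluminium loading tongue, a flat strip 38 mm wide that runs 76 mm out from the slot's mouth on its centre line, and on inside as the slot floor, without a step (top 20 mm above the table). The tile may lie on it, overhanging 11 mm on each side, where fingers can hold it.
- feeler (a joint): Sensing plate in front of the hidden stop, m: 0 untouched, 0.006 when the tile rests on the firm stop. A very soft spring (about 0.05 N, less than the tile's own friction) lets it follow the tile, so the tile stays where it is let go. Above 0.004 the tile counts as home. Pushing on from 0.006 meets a rigid stop.
- cover (a joint): Red plastic guard cover, hinged at its back edge, rad: 0 shut, 1.9 fully open (leaning back past upright). It moves freely: below about 1.1 rad it falls shut by its own weight, above that it falls open and stays.
- cover_hinge (a point): Middle of the cover's hinge line at (20, 100, 52) mm in the unit's frame; the line runs along the unit's y. The front of the cover rises as it opens. The shut cover reaches 58 mm forward (-x) of the hinge line, plus a 7 mm lip, is 42 mm wide (y) and its top lies 30 mm above the hinge line; open at 1.9 it stands from the hinge line to 47 mm behind it, top edge 57 mm above it.
- cover_grip (a point): Point on the cover midway between its two flat upright sides (42 mm apart outside), 42 mm forward of the hinge line and 18 mm above it when shut; moves with the cover. The sides can be pinched here from above.
- toggle (a joint): Steel lamp toggle under the cover, rad: 0 off (leaning to the unit's -x, towards the front), 0.8 on (leaning to +x, towards the cover's hinge). Stays where it is left; about 1 N at mid length moves it. Counts as on above 0.6.
- toggle_tip (a point): Near the free end of the toggle (8 mm ball end). The toggle turns about a line along the unit's y at (-10, 100, 50) mm in the unit's frame, is 24 mm long and leans 0.4 rad either way.
- tile_black: Black sample tile with a gold flower, same size as the red one; to be left alone. Origin: centre of underside.
- tile_brown: Plain brown sample tile, same size; to be left alone. Origin: centre of underside.
- jar_blue: Clear jar of blue pigment with a red lid, 52 mm wide, 70 mm high, upright; to be left alone. Origin: centre of underside.
- jar_beige: Clear jar of beige pigment with a pale lid, 42 mm wide, 54 mm high, upright; to be left alone. Origin: centre of underside.
Not all that is in view belongs to the job. What is shaped like the tile_red but purple is not meant.

How it is judged (in metres and radians):
On the way, in this order (a step that is already met when the one before it is completed fails the run):
1. the red tile is home against the hidden stop while the lamp is still off (value of joint feeler above 0.004 m and x of tile_red in the frame of slot_mouth above -0.002 m and y of tile_red in the frame of slot_mouth between -0.005 and 0.005 m and angle between the x axis of tile_red and the x axis of uv_unit, either way round below 0.12 rad and value of joint toggle below 0.2 rad), for 0.2 s.
2. the toggle is flipped on, the cover open and the tile still home (value of joint feeler above 0.004 m and x of tile_red in the frame of slot_mouth above -0.002 m and y of tile_red in the frame of slot_mouth between -0.005 and 0.005 m and angle between the x axis of tile_red and the x axis of uv_unit, either way round below 0.12 rad and value of joint toggle above 0.6 rad and value of joint cover above 0.5 rad), for 0.1 s.
At the end, for the whole second after the job is handed in: The red tile rests in the slot within 2 mm of the firm stop (feeler above 4 mm of its 6), straight to 0.12 rad and centred to 5 mm; the toggle is on (above 0.6 rad) and the cover shut (below 0.08 rad) (value of joint feeler above 0.004 m and x of tile_red in the frame of slot_mouth above -0.002 m and y of tile_red in the frame of slot_mouth between -0.005 and 0.005 m and angle between the x axis of tile_red and the x axis of uv_unit, either way round below 0.12 rad and value of joint toggle above 0.6 rad and value of joint cover below 0.08 rad and linear speed of tile_red below 0.01 m/s); the robot touches nothing.
It fails at once if another tile or a jar was moved more than 30 mm (distance of any of tile_black, tile_brown, jar_blue, jar_beige from where it was at the start of the episode above 0.03 m).
It also fails if it takes over 72 s, if anything falls off the work surface, if the arm or the gripper's body presses on something with over 40 N, if the wrist force passes 120 N, or if a joint passes its speed limit or range.

## Working session

There is one attempt and no reset: what is moved stays moved. The work goes in short steps, Python scripts to look and compute and a tool call to move; the robot and the scene stay as the last step left them, time stands still between calls to the robot, and variables do not carry over. Pictures are saved under pics/ and viewed, at most 10 in all, crops included, and the job is handed in when it is done.

Besides the shell and the picture viewer there is one more tool, called after "Emit:" in YAML: its name, and indented under it one key for each argument. play_rows: Moves the arm, as the interface text tells. Its arguments: {"type":"object","properties":{"increments":{"type":"array"},"squeeze":{"type":"number"}},"required":["increments"]}

```bash
mkdir -p pics
cat > h.py <<'E'
import numpy as np, cv2
from bench import observe, imaging, hand_in
def K(n):
    c=imaging.camera_model(n); f=192/np.tan(np.radians(c["vertical_fov"])/2)
    return c,np.array([[f,0,c["cx"]],[0,f,c["cy"]],[0,0,1.]])
def world(n,pts,depth=None,z=None):
    c,k=K(n); R=np.array(c["rotation"]); e=np.array(c["eye"]); out=[]
    for u,v in pts:
        d=np.array([(u-k[0,2])/k[0,0],(v-k[1,2])/k[1,1]]); s=d.copy()
        for _ in range(20): s=d/(1+c["k1"]*(s@s))
        r=np.array([s[0],s[1],1])
        if z is not None: w=R@r; t=(z-e[2])/w[2]
        else: t=depth[int(round(v)),int(round(u))]; w=R@r
        out.append(e+t*w)
    return np.array(out)
def pix(n,P):
    c,k=K(n); p=(np.atleast_2d(P)-c["eye"])@np.array(c["rotation"]); s=p[:,:2]/p[:,2:]
    s=s*(1+c["k1"]*(s**2).sum(1,keepdims=True)); return s*k[0,0]+k[:2,2]
E
python3 - <<'E'
from h import *
np.set_printoptions(precision=3,suppress=True)
for n in("side","top"):
    im,d=imaging.get_image(n); np.savez(n+"0.npz",im=im,d=d); print(imaging.camera_model(n))
    cv2.imwrite(f"pics/{n}0.png",cv2.resize(im,(800,600),interpolation=cv2.INTER_CUBIC))
print(observe())
E
```

```text
{'vertical_fov': 48.971057573890775, 'cx': 252.22348444443685, 'cy': 187.07805186196322, 'k1': -0.09230644698835534, 'eye': array([ 652.739, 1140.716, 1056.627]), 'rotation': array([ 0.031,  0.891, -0.452, -0.017])}
{'vertical_fov': 55.55309449323735, 'cx': 251.33876618765981, 'cy': 195.22505901617592, 'k1': -0.030697845387148117, 'eye': array([ 294.602, -170.222, 1363.067]), 'rotation': array([ 0.718, -0.688,  0.074, -0.073])}
{'time': 0.1, 'joint_positions': array([-1.289,  0.314, -0.048,  1.21 ,  0.   ,  1.571]), 'qvel': array([-0.   ,  0.   ,  0.004,  0.   ,  0.   ,  0.001]), 'joint_efforts': array([ -0.001, -54.077,  34.054,   0.011,  -0.   ,  -0.   ]), 'tcp_pos': array([ 166.694, -575.824,  218.03 ]), 'orientation': array([ 0.99 ,  0.14 , -0.   , -0.001]), 'contact_force': array([-0.048, -0.488, -1.216]), 'wrist_torque': array([-0.016, -0.076,  0.023]), 'grasp_force': 0.0, 'opening': 85.59091333466957}
```

View pics/top0.png

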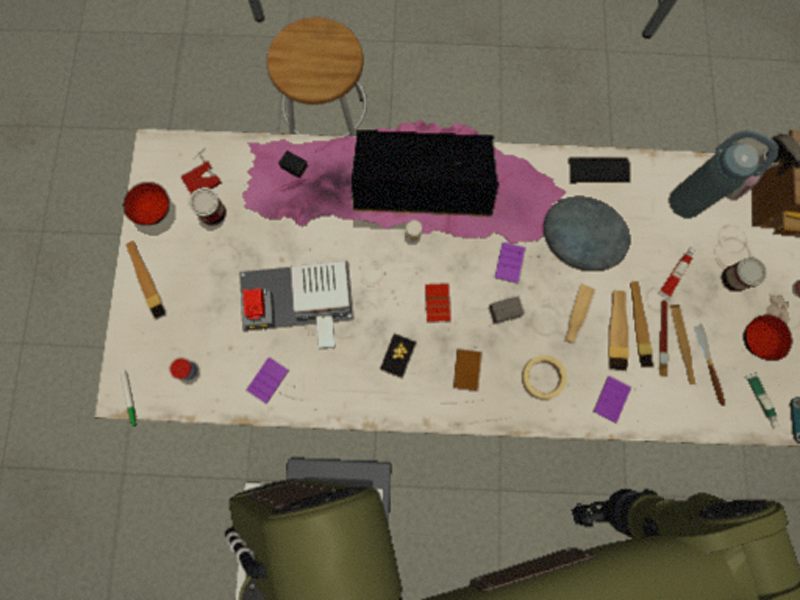

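View pics/side0.png

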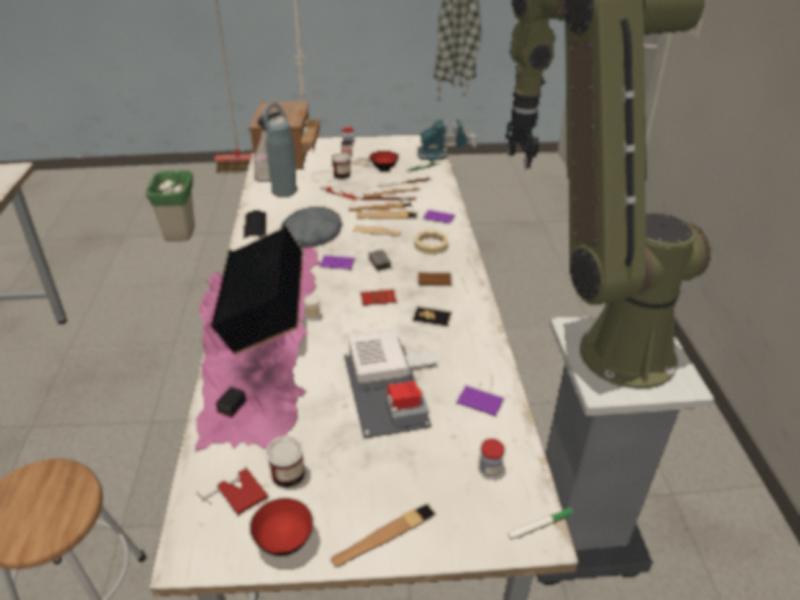

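The top view shows the unit near (295,297), its tongue at (325,335), the red cover at (254,303), the red tile at (437,303), the black tile at (398,355), brown at (467,369). The camera rotation is a quaternion, so I'll fix the helper and enlarge a crop.

```bash
sed -i 's/R=np.array(c\["rotation"\])/R=RT.from_quat(c["rotation"]).as_matrix()/; s/@np.array(c\["rotation"\])/@RT.from_quat(c["rotation"]).as_matrix()/; 2i from scipy.spatial.transform import Rotation as RT' h.py
python3 - <<'E'
from h import *
np.set_printoptions(precision=1,suppress=True)
t=np.load("top0.npz"); im,d=t["im"],t["d"]
x0,y0,x1,y1=148,160,298,250
c=cv2.resize(im[y0:y1,x0:x1],None,fx=5.3,fy=5.3,interpolation=cv2.INTER_CUBIC)
cv2.imwrite("pics/crop.png",c)
# red blobs
hsv=cv2.cvtColor(im,cv2.COLOR_BGR2HSV)
m=(((hsv[...,0]<8)|(hsv[...,0]>172))&(hsv[...,1]>150)&(hsv[...,2]>60)).astype(np.uint8)
m[:, :150]=0
n,l,s,ce=cv2.connectedComponentsWithStats(m)
for i in range(1,n):
    if s[i,4]>60 and s[i,0]<300: 
        r=cv2.minAreaRect(np.argwhere(l==i)[:,::-1].astype(np.float32)); print(s[i],ce[i],r)
        print(world("top",[ce[i]],z=8.5),world("top",[ce[i]],d)); print(world("top",cv2.boxPoints(r),z=8.5))
# dark mask of base plate
m=np.zeros(im.shape[:2],bool)
for p in [(325,335),(325,322),(320,285),(270,280),(254,303),(398,355),(467,369),(320,400)]:
    q=(p[0]/1.5625,p[1]/1.5625); print(p,world("top",[q],d))
E
```

```text
[272 182  15   9 116] [279.4 185.5] ((279.0, 186.0), (8.0, 14.0), 90.0)
[[ 622.5 -270.5    8.5]] [[ 621.1 -270.1   14.3]]
[[ 635.2 -242.     8.5]
 [ 637.5 -295.6    8.5]
 [ 606.1 -296.3    8.5]
 [ 603.8 -243.     8.5]]
[155 184  14  20 231] [162.  193.8] ((161.98223876953125, 193.7512664794922), (18.880468368530273, 12.824468612670898), 85.91438293457031)
[[571.5 174.7   8.5]] [[556.4 156.   81.9]]
[[605.3 204.9   8.5]
 [610.9 156.3   8.5]
 [538.1 144.7   8.5]
 [532.5 192.8   8.5]]
[273 191  15  15 185] [279.9 198.3] ((280.0, 198.0), (14.0, 14.0), 90.0)
[[ 572.9 -273.9    8.5]] [[ 572.5 -273.8   10.1]]
[[ 600.1 -246.9    8.5]
 [ 602.3 -300.2    8.5]
 [ 548.1 -301.4    8.5]
 [ 545.9 -248.5    8.5]]
(325, 335) [[498.7  -6.4  15. ]]
(325, 322) [[529.1  -5.1  21.5]]
(320, 285) [[609.7   7.5  62.3]]
(270, 280) [[629.9 138.2   9.4]]
(254, 303) [[556.1 154.   81.1]]
(398, 355) [[ 459.  -182.8    7.6]]
(467, 369) [[ 432.  -347.7   11.4]]
(320, 400) [[345.4  -2.8  -0.3]]
```

View pics/crop.png

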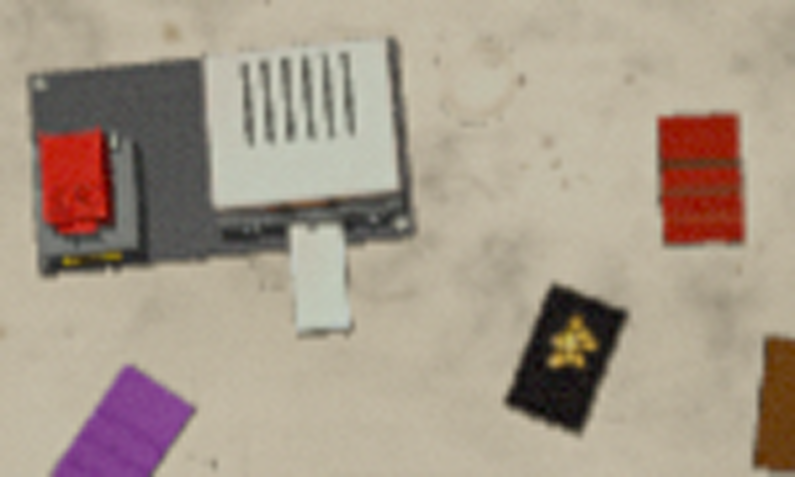

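Crop (5.3x): red tile corners (658,115),(738,114),(744,242),(664,244); tongue front corners (297,334),(351,329); base plate corners (413,235),(40,273),(29,77),(397,38). I'll fit the poses and refine with a side view crop.

```bash
cat > fit.py <<'E'
from h import *
from scipy.optimize import least_squares
np.set_printoptions(precision=3,suppress=True)
cv=lambda a:np.array([148,160])+(np.array(a)+.5)/5.3-.5
def fit(n,pts,obj,x0):
    def T(x): return np.c_[RT.from_euler('z',x[2]).apply(obj)+[x[0],x[1],0]]
    r=least_squares(lambda x:(pix(n,T(x))-pts).ravel(),x0,loss='soft_l1',x_scale=[10,10,.1]); return r.x,(pix(n,T(r.x))-pts)
E
python3 - <<'E'
from fit import *
tile=np.array([[47.5,30,8.5],[47.5,-30,8.5],[-47.5,-30,8.5],[-47.5,30,8.5]])
x,r=fit("top",cv([(658,115),(738,114),(744,242),(664,244)]),tile,[590,-272,0]);print("tile",x);print(r)
u=np.array([[-60,-125,8],[-60,145,8],[90,145,8],[90,-125,8],[-121,-36,20],[-121,-74,20],[75,10,65],[75,-120,65],[-45,-120,65],[-45,10,65]])
p=cv([(413,235),(40,273),(29,77),(397,38),(297,334),(351,329),(204,55),(390,38),(399,190),(213,210)])
x,r=fit("top",p,u,[600,50,0]);print("unit",x);print(r)
sd=np.load("side0.npz")
R=RT.from_euler('z',x[2])
print(pix("side",R.apply(u)+[x[0],x[1],0])*1.5625)
c=sd["im"][180:290,205:315]
cv2.imwrite("pics/s1.png",cv2.resize(c,None,fx=5.4,fy=5.4,interpolation=cv2.INTER_CUBIC))
E
```

```text
tile [ 592.496 -273.226    0.068]
[[-0.243  0.02 ]
 [ 0.298 -0.179]
 [ 0.352  0.058]
 [-0.411  0.089]]
unit [582.347  60.573   0.144]
[[ 0.691  0.452]
 [-0.307  0.424]
 [-0.094 -0.863]
 [ 0.285 -0.374]
 [-0.079 -0.321]
 [-0.053 -0.408]
 [-0.449 -0.499]
 [-0.494 -0.731]
 [ 0.616  2.191]
 [ 0.007  1.979]]
[[403.458 344.542]
 [432.05  425.982]
 [362.257 437.393]
 [342.422 353.123]
 [437.541 361.404]
 [433.317 350.879]
 [357.437 372.687]
 [348.002 335.328]
 [398.035 328.509]
 [410.811 364.875]]
```

View pics/s1.png

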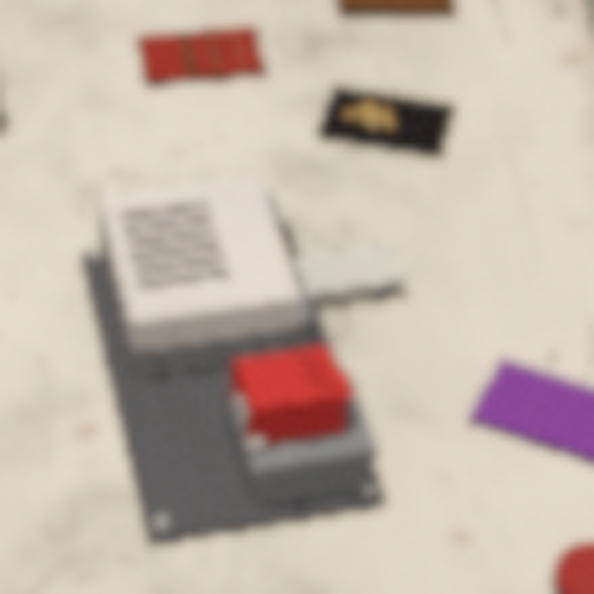

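Side crop (5.4x): base corners (152,542),(383,500),(85,258); tongue end corners (403,285),(388,250). The head's top front edge seems set back, so I leave it out and fit both cameras jointly.

```bash
cat > f2.py <<'E'
from fit import *
sv=lambda a:np.array([205,180])+(np.array(a)+.5)/5.4-.5
u=np.array([[-60,-125,8],[-60,145,8],[90,145,8],[90,-125,8],[-121,-36,20],[-121,-74,20],[75,10,65],[75,-120,65]])
p=cv([(413,235),(40,273),(29,77),(397,38),(297,334),(351,329),(204,55),(390,38)])
us=np.array([[90,145,8],[-60,145,8],[90,-125,8],[-121,-36,20],[-121,-74,20],[75,10,65],[75,-120,65]])
ps=sv([(152,542),(383,500),(85,258),(403,287),(388,250),(130,335),(103,198)])
tl=np.array([[47.5,30,8.5],[47.5,-30,8.5],[-47.5,-30,8.5],[-47.5,30,8.5]])
pt=cv([(658,115),(738,114),(744,242),(664,244)])
pts=sv([(147,80),(142,38),(255,30),(265,72)])
def T(x,o): return RT.from_euler('z',x[2]).apply(o)+[x[0],x[1],0]
for ob in [((u,p),(us,ps)),((tl,pt),(tl,pts))]:
  for w in [(1,0),(0,1),(1,1)]:
    f=lambda x:np.r_[w[0]*(pix("top",T(x,ob[0][0]))-ob[0][1]).ravel(),w[1]*(pix("side",T(x,ob[1][0]))-ob[1][1]).ravel()]
    r=least_squares(f,[590,-100,.1],loss='soft_l1',x_scale=[10,10,.1],f_scale=.5); print(w,r.x, r.fun.reshape(-1,2).round(1).tolist())
E
python3 f2.py
```

```text
(1, 0) [581.096  60.082   0.143] [[0.8, 0.8], [-0.2, 0.7], [0.0, -0.6], [0.4, -0.0], [-0.0, 0.0], [0.0, -0.0], [-0.3, -0.2], [-0.4, -0.4], [-0.0, -0.0], [0.0, 0.0], [-0.0, -0.0], [0.0, -0.0], [0.0, -0.0], [0.0, -0.0], [-0.0, -0.0]]
(0, 1) [582.886  67.114   0.151] [[-0.0, 0.0], [-0.0, 0.0], [-0.0, -0.0], [-0.0, -0.0], [-0.0, -0.0], [-0.0, -0.0], [-0.0, -0.0], [-0.0, -0.0], [-0.7, 1.6], [1.3, 1.8], [-1.5, -0.1], [0.8, -0.4], [0.7, -0.3], [0.0, -1.7], [-1.3, -0.4]]
(1, 1) [581.51   60.961   0.144] [[0.6, 0.7], [-0.4, 0.6], [-0.2, -0.7], [0.2, -0.2], [-0.2, -0.1], [-0.2, -0.2], [-0.6, -0.3], [-0.6, -0.5], [-0.6, 0.0], [1.3, 0.5], [-1.0, -1.3], [1.0, -1.4], [1.1, -1.3], [0.3, -3.0], [-0.7, -1.6]]
(1, 0) [ 592.5   -273.21     0.068] [[-0.2, 0.0], [0.3, -0.2], [0.3, 0.1], [-0.4, 0.1], [-0.0, 0.0], [-0.0, -0.0], [0.0, -0.0], [0.0, -0.0]]
(0, 1) [ 592.097 -271.664    0.06 ] [[-0.0, 0.0], [-0.0, -0.0], [-0.0, 0.0], [-0.0, 0.0], [-0.5, 0.5], [-0.8, -0.3], [0.6, -0.5], [0.6, 0.2]]
(1, 1) [ 592.411 -272.851    0.065] [[-0.3, 0.0], [0.2, -0.1], [0.2, 0.1], [-0.6, 0.1], [-0.5, 0.3], [-0.9, -0.4], [0.4, -0.7], [0.6, -0.0]]
```

```bash
cat > go.py <<'E'
from h import *
import sys
np.set_printoptions(precision=3,suppress=True)
U=np.array([581.5,60.5,0.143])
def st(): return observe()
def delta(tgt,yaw):
    s=observe(); R=RT.from_quat(s["orientation"]); X=R.as_matrix()[:,0]; y0=np.arctan2(X[1],X[0])
    turn=(y0-yaw+np.pi/2)%np.pi-np.pi/2
    Rn=RT.from_euler('z',yaw if abs(((y0-yaw+np.pi)%(2*np.pi))-np.pi)<1.57 else yaw+np.pi)*RT.from_euler('x',np.pi)
    print("turn",turn,"then tool shift",Rn.inv().apply(np.array(tgt)-s["tcp_pos"]),"pos",s["tcp_pos"],"yaw",y0,"F",s["contact_force"],"open",s["opening"],"g",s["grasp_force"],"t",s["time"],"j6",s["joint_positions"][5])
def unit(p): return RT.from_euler('z',U[2]).apply(p)+[U[0],U[1],0]
E
python3 -c "
from go import *
delta([556.5,-275.3,22],0.066)"
```

```text
turn 0.21576783542051192 then tool shift [ 408.777 -274.161  196.03 ] pos [ 166.694 -575.824  218.03 ] yaw 0.281767835420512 F [-0.048 -0.488 -1.216] open 85.59091333466957 g 0.0 t 0.1 j6 1.5707921367274524
```

Emit:
play_rows:
  increments:
    - [0,0,0,0.108,1]
    - [0,0,0,0.107,1]
    - [45,-30,8,0,1]
    - [45,-30,8,0,1]
    - [45,-30,8,0,1]
    - [45,-30,8,0,1]
    - [45,-30,8,0,1]
    - [45,-30,8,0,1]
    - [45,-30,8,0,1]
    - [45,-30,8,0,1]
  squeeze: 50

```text
time: 1.1
tcp_pos: [481.9, -333.7, 159.8]
orientation: [0.999, 0.033, -0.0, -0.0]
contact_force: [-0.2, -0.8, 0.4]
opening: 85.0
grasp_force: 0.0
```

```bash
python3 -c "
from go import *
delta([556.5,-275.3,22],0.066)"
```

```text
turn 0.0008065050858041545 then tool shift [ 78.326 -53.354 137.753] pos [ 481.863 -333.704  159.753] yaw 0.0668065050858042 F [-0.222 -0.816  0.417] open 84.97484247904872 g 0.0 t 1.1 j6 2.4691644937591093
```

Emit:
play_rows:
  increments:
    - [25,-17,20,0,1]
    - [24,-17,20,0,1]
    - [0,0,30,0,1]
    - [0,0,30,0,1]
    - [0,0,20,0,1]
    - [0,0,12,0,1]
    - [0,0,0,0,1]
    - [0,0,0,0,1]

```text
time: 1.9
tcp_pos: [527.6, -298.4, 28.8]
orientation: [0.999, 0.033, 0.0, 0.0]
contact_force: [-0.5, 0.5, -0.6]
opening: 85.4
grasp_force: 0.0
```

```bash
python3 -c "
from go import *
delta([556.5,-275.3,22],0.066)
im,d=imaging.get_image('top'); a=im[150:220,230:330]
im,d=imaging.get_image('side'); b=im[160:230,200:300]
cv2.imwrite('pics/g1.png',cv2.resize(np.hstack([a,b]),None,fx=4,fy=4,interpolation=cv2.INTER_CUBIC))"
```

```text
turn 0.0006366765370806604 then tool shift [ 30.39  -21.181   6.787] pos [ 527.573 -298.439   28.787] yaw 0.06663667653708076 F [-0.505  0.491 -0.621] open 85.37229182461753 g 0.0 t 1.9 j6 2.560159134178371
```

View pics/g1.png

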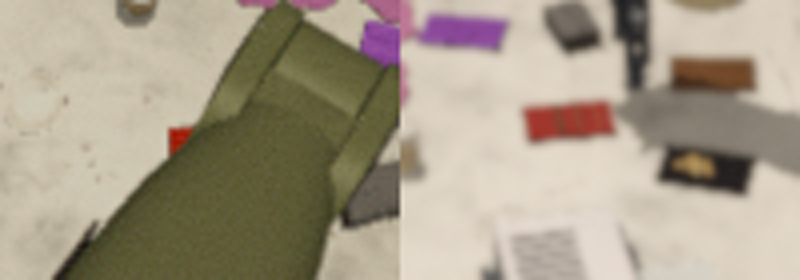

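The gripper fell short by 30 mm (clipped rows). In the side crop it stands at (635,50), behind the untouched red tile (568,120). I'll correct in smaller steps.

Emit:
play_rows:
  increments:
    - [0,0,-20,0,1]
    - [15,-10,0,0,1]
    - [15,-11,0,0,1]
    - [0,0,0,0,1]
    - [0,0,0,0,1]
    - [0,0,0,0,1]

```text
time: 2.6
tcp_pos: [555.6, -274.7, 47.7]
orientation: [0.999, 0.034, -0.001, -0.0]
contact_force: [0.0, 0.3, -0.8]
opening: 85.6
grasp_force: 0.0
```

```bash
python3 -c "
from go import *
delta([556.5,-275.3,22],0.066)"
```

```text
turn 0.0013518505884149157 then tool shift [ 0.865  0.632 25.695] pos [ 555.595 -274.726   47.695] yaw 0.06735185058841492 F [ 0.005  0.253 -0.757] open 85.55614676618698 g 0.0 t 2.6 j6 2.615145492081696
```

Emit:
play_rows:
  increments:
    - [1,0.5,9,0,1]
    - [0,0,9,0,1]
    - [0,0,7.5,0,1]
    - [0,0,0,0,1]
    - [0,0,0,0,0.3]
    - [0,0,0,0,-1]
    - [0,0,0,0,-1]
    - [0,0,0,0,-1]
    - [0,0,0,0,-1]
  squeeze: 50

```text
time: 3.5
tcp_pos: [557.1, -275.7, 23.0]
orientation: [0.999, 0.033, 0.0, 0.0]
contact_force: [-0.1, -0.0, 0.5]
opening: 12.4
grasp_force: 0.0
```

Emit:
play_rows:
  increments:
    - [0,0,-15,0,-1]
    - [0,0,-30,0,-1]
    - [0,0,-30,0,-1]
    - [0,0,0,0,-1]

```text
time: 3.9
tcp_pos: [560.2, -277.3, 103.7]
orientation: [0.999, 0.033, 0.004, 0.002]
contact_force: [0.6, -0.1, 0.6]
opening: 0.2
grasp_force: 0.0
```

```bash
python3 -c "
from go import *
g=unit([-45-90,-55,0]); print(g)
delta([g[0],g[1],97],0.143)"
```

```text
[455.716 -13.178   0.   ]
turn -0.07614958259117843 then tool shift [ -65.77  -276.269    6.674] pos [ 560.187 -277.254  103.674] yaw 0.06685041740882164 F [ 0.591 -0.063  0.58 ] open 0.20772663863228807 g 0.0 t 3.9 j6 2.615166990868067
```

The fingers closed without the tile. I look again.

```bash
python3 -c "
from go import *
im,d=imaging.get_image('top'); a=im[150:220,230:330]
im,d=imaging.get_image('side'); b=im[160:230,200:300]
np.save('side1.npy',im)
cv2.imwrite('pics/g2.png',cv2.resize(np.vstack([a,b]),None,fx=4.2,fy=4.2,interpolation=cv2.INTER_CUBIC))"
```

```text
(no output)
```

View pics/g2.png

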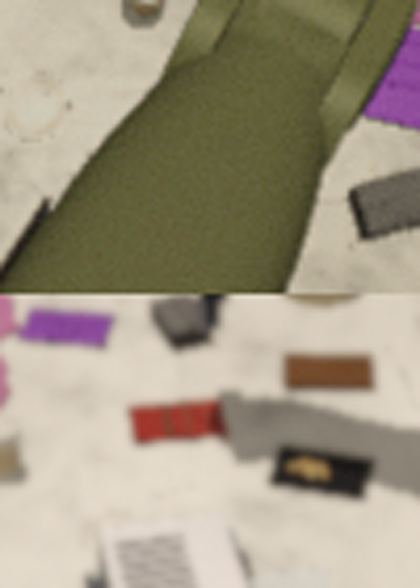

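The tile is unmoved: it sits at (178,420) in the lower crop, the same place as before. The fingertips passed above it, so I'll preset about 70 mm opening and feel for the table.

Emit:
play_rows:
  increments:
    - [0,0,15,0,0.65]
    - [0,0,20,0,0.65]
    - [0,0,20,0,0.65]
    - [0,0,15,0,0.65]
    - [0,0,0,0,0.65]
    - [0,0,0,0,0.65]
    - [0,0,0,0,0.65]

```text
time: 4.7
tcp_pos: [557.6, -276.0, 28.7]
orientation: [0.999, 0.033, 0.001, 0.0]
contact_force: [-0.0, -0.5, 0.8]
opening: 70.5
grasp_force: 0.0
```

```bash
python3 -c "
from go import *
delta([556.5,-275.3,22],0.066)"
```

```text
turn 0.0007935070742006722 then tool shift [-1.025 -0.726  6.671] pos [ 557.57  -275.956   28.671] yaw 0.06679350707420073 F [-0.017 -0.485  0.79 ] open 70.47521756659151 g 0.0 t 4.7 j6 2.615206871529647
```

Emit:
play_rows:
  increments:
    - [-1,-0.7,4,0,0.65]
    - [0,0,4,0,0.65]
    - [0,0,2,0,0.65]
    - [0,0,0,0,0.65]
    - [0,0,0,0,0.65]

```text
time: 5.2
tcp_pos: [555.8, -275.0, 17.7]
orientation: [0.999, 0.033, -0.0, -0.0]
contact_force: [-0.3, 0.1, 0.3]
opening: 70.2
grasp_force: 0.0
```

Emit:
play_rows:
  increments:
    - [0,0,2,0,0.65]
    - [0,0,0,0,0.65]
    - [0,0,0,0,0.65]

```text
time: 5.5
tcp_pos: [555.8, -275.0, 15.7]
orientation: [0.999, 0.033, -0.0, -0.0]
contact_force: [-0.1, -0.1, 0.4]
opening: 70.7
grasp_force: 0.0
```

Emit:
play_rows:
  increments:
    - [0,0,2,0,0.65]
    - [0,0,0,0,0.65]
    - [0,0,0,0,0.65]

```text
time: 5.8
tcp_pos: [555.7, -274.9, 13.7]
orientation: [0.999, 0.033, -0.0, -0.0]
contact_force: [-0.2, -0.4, 0.6]
opening: 70.3
grasp_force: 0.0
```

Emit:
play_rows:
  increments:
    - [0,0,1.5,0,0.65]
    - [0,0,0,0,0.65]
    - [0,0,0,0,0.65]

```text
time: 6.1
tcp_pos: [555.8, -275.0, 12.2]
orientation: [0.999, 0.033, -0.0, -0.0]
contact_force: [0.4, -0.1, 0.1]
opening: 70.4
grasp_force: 0.0
```

Emit:
play_rows:
  increments:
    - [0,0,1.5,0,0.65]
    - [0,0,0,0,0.65]
    - [0,0,0,0,0.65]

```text
time: 6.4
tcp_pos: [555.8, -275.0, 10.7]
orientation: [0.999, 0.033, -0.0, -0.0]
contact_force: [0.5, 0.3, 0.5]
opening: 70.3
grasp_force: 0.0
```

Emit:
play_rows:
  increments:
    - [0,0,0,0,0.5]
    - [0,0,0,0,0.4]
    - [0,0,0,0,0.3]
    - [0,0,0,0,0.3]
  squeeze: 30

```text
time: 6.8
tcp_pos: [555.8, -275.0, 10.8]
orientation: [0.999, 0.033, 0.0, -0.0]
contact_force: [0.6, 0.7, 0.1]
opening: 55.5
grasp_force: 0.0
```

```bash
python3 -c "
from go import *
s=observe(); print(s['tcp_pos'],s['joint_positions'])
im,d=imaging.get_image('side')
T=np.array([592.4,-272.9,0])
c=RT.from_euler('z',.066).apply([[47.5,30,8.5],[47.5,-30,8.5],[-47.5,-30,8.5],[-47.5,30,8.5]])+T
x0,y0=195,130
b=cv2.resize(im[y0:y0+100,x0:x0+120],None,fx=6,fy=6,interpolation=cv2.INTER_CUBIC)
f=lambda P:((pix('side',P)-[x0,y0]+.5)*6).astype(int)
print(pix('side',s['tcp_pos']))
cv2.polylines(b,[f(c).reshape(-1,1,2)],True,(0,255,0),1)
for z in (0,100): cv2.circle(b,tuple(f(s['tcp_pos']+[0,0,z])[0].tolist()),4,(255,0,0),-1)
cv2.imwrite('pics/g3.png',b)"
```

```text
[ 555.845 -274.995   10.775] [-0.459  0.503 -0.269  0.798  0.     2.615]
[[250.658 188.428]]
```

View pics/g3.png

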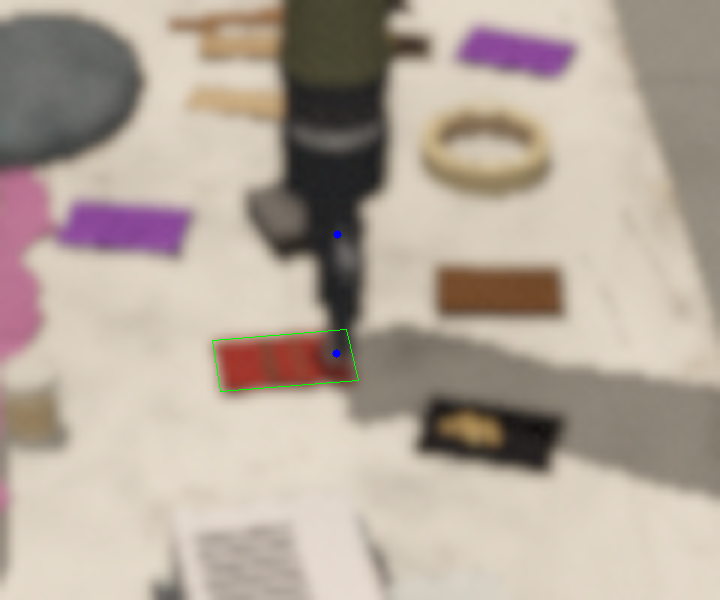

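The crop shows the near finger ending about (335,370), over the tile rather than beside it. I check its 3D height from the depth.

```bash
python3 -c "
from go import *
im,d=imaging.get_image('side')
for u in (249,250,251):
  for v in range(165,196,2): 
    p=world('side',[(u,v)],d)[0]; print(u,v,im[v,u],p.round(0)) if u==250 or v>184 else 0
"
```

```text
249 185 [ 87  96 120] [ 565. -247.   49.]
249 187 [64 71 98] [ 565. -240.   44.]
249 189 [58 65 95] [ 562. -280.    4.]
249 191 [38 45 99] [ 564. -259.   10.]
249 193 [ 83  95 132] [ 565. -245.   10.]
249 195 [176 192 204] [ 565. -246.   -2.]
250 165 [37 35 34] [ 561. -240.  151.]
250 167 [38 37 38] [ 561. -241.  141.]
250 169 [44 43 45] [ 561. -238.  133.]
250 171 [53 54 55] [ 562. -230.  129.]
250 173 [54 54 55] [ 562. -219.  127.]
250 175 [42 41 43] [ 563. -207.  126.]
250 177 [38 37 37] [ 563. -211.  114.]
250 179 [35 36 37] [ 563. -207.  107.]
250 181 [51 53 56] [ 563. -212.   94.]
250 183 [65 71 75] [ 562. -218.   80.]
250 185 [65 69 80] [ 561. -239.   55.]
250 187 [61 65 77] [ 561. -245.   40.]
250 189 [63 68 89] [ 561. -234.   38.]
250 191 [40 48 95] [ 560. -258.   10.]
250 193 [ 73  83 119] [ 561. -241.   13.]
250 195 [166 181 193] [ 560. -248.   -3.]
251 185 [47 48 51] [ 557. -238.   55.]
251 187 [48 50 52] [ 558. -230.   51.]
251 189 [56 61 80] [ 557. -235.   37.]
251 191 [41 48 96] [ 555. -262.    7.]
251 193 [ 61  70 110] [ 556. -249.    6.]
251 195 [152 166 179] [ 556. -245.   -1.]
```

The near fingertip is actually about z=38 while the reported TCP z is 10.8, so the true tool is well above what the numbers say. I open again and feel downward.

Emit:
play_rows:
  increments:
    - [0,0,0,0,0.65]
    - [0,0,0,0,0.65]
    - [0,0,0,0,0.65]
    - [0,0,4,0,0.65]
    - [0,0,4,0,0.65]
    - [0,0,3,0,0.65]
    - [0,0,0,0,0.65]
    - [0,0,0,0,0.65]

```text
time: 7.7
tcp_pos: [555.6, -274.9, -0.5]
orientation: [0.999, 0.033, -0.0, -0.0]
contact_force: [0.4, -0.0, 0.6]
opening: 70.4
grasp_force: 0.0
```

Emit:
play_rows:
  increments:
    - [0,0,3,0,0.65]
    - [0,0,3,0,0.65]
    - [0,0,0,0,0.65]
    - [0,0,0,0,0.65]

```text
time: 8.1
tcp_pos: [555.7, -274.9, -6.4]
orientation: [0.999, 0.033, -0.0, -0.0]
contact_force: [0.4, 0.0, 0.1]
opening: 70.5
grasp_force: 0.0
```

```bash
python3 -c "
from go import *
delta([556.5,-275.3,-20],0.066)
im,d=imaging.get_image('side')
cs=[]
x0,y0=215,140
b=cv2.resize(im[y0:y0+75,x0:x0+75],None,fx=8,fy=8,interpolation=cv2.INTER_CUBIC)
cv2.imwrite('pics/g4.png',b)
for v in range(171,202,2): print(v,im[v,250],world('side',[(250,v)],d)[0].round(0),world('side',[(252,v)],d)[0].round(0))
"
```

```text
turn 0.0008084786925801613 then tool shift [ 0.78   0.41  13.605] pos [ 555.694 -274.942   -6.395] yaw 0.06680847869258018 F [0.434 0.025 0.059] open 70.53664706845775 g 0.0 t 8.1 j6 2.6153396403940388
171 [39 38 39] [ 561. -235.  126.] [ 553. -240.  122.]
173 [47 46 48] [ 562. -230.  120.] [ 553. -235.  116.]
175 [58 58 60] [ 561. -233.  108.] [ 555. -216.  119.]
177 [51 52 52] [ 563. -211.  114.] [ 555. -206.  117.]
179 [41 42 41] [ 563. -204.  109.] [ 555. -210.  105.]
181 [38 38 38] [ 563. -207.   97.] [ 555. -212.   94.]
183 [50 53 58] [ 563. -211.   85.] [ 555. -210.   85.]
185 [43 44 57] [ 564. -201.   82.] [ 554. -219.   69.]
187 [50 52 64] [ 563. -205.   70.] [ 555. -209.   67.]
189 [64 68 80] [ 562. -231.   40.] [ 554. -226.   44.]
191 [68 72 84] [ 562. -229.   32.] [ 554. -227.   33.]
193 [ 83  90 111] [ 562. -231.   21.] [ 554. -227.   23.]
195 [150 165 177] [ 560. -248.   -3.] [ 552. -247.   -3.]
197 [186 201 212] [ 561. -237.   -5.] [ 553. -230.   -0.]
199 [197 212 222] [ 562. -224.   -5.] [ 555. -210.    5.]
201 [200 216 226] [ 563. -204.   -0.] [ 555. -206.   -2.]
```

View pics/g4.png

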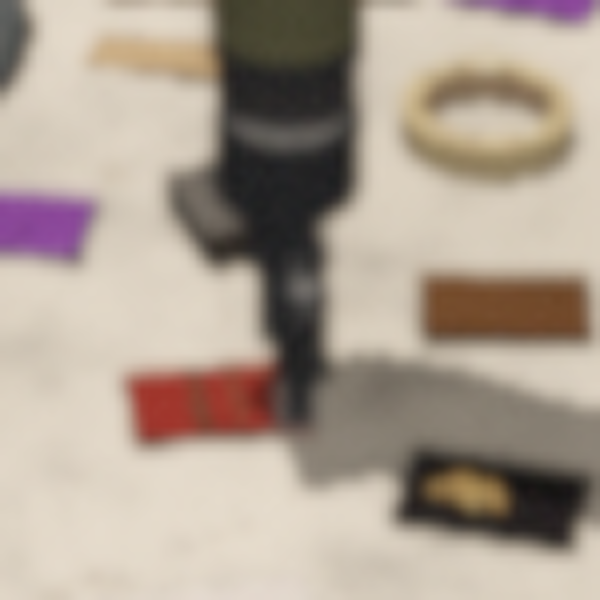

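The fingertip stands at crop (295,425), about z=20, straddling the tile's rear. Consistent offset of about +27 mm, so I keep feeling down.

Emit:
play_rows:
  increments:
    - [0,0,4,0,0.65]
    - [0,0,4,0,0.65]
    - [0,0,0,0,0.65]
    - [0,0,0,0,0.65]

```text
time: 8.55
tcp_pos: [555.6, -274.9, -14.5]
orientation: [0.999, 0.033, -0.0, -0.0]
contact_force: [-0.9, -0.1, -0.1]
opening: 70.4
grasp_force: 0.0
```

Emit:
play_rows:
  increments:
    - [0,0,3,0,0.65]
    - [0,0,0,0,0.65]
    - [0,0,0,0,0.65]

```text
time: 8.85
tcp_pos: [555.8, -275.0, -17.3]
orientation: [0.999, 0.033, -0.0, -0.0]
contact_force: [-0.7, -0.3, 1.0]
opening: 70.5
grasp_force: 0.0
```

Emit:
play_rows:
  increments:
    - [0,0,2,0,0.65]
    - [0,0,0,0,0.65]
    - [0,0,0,0,0.65]

```text
time: 9.15
tcp_pos: [555.8, -275.0, -19.3]
orientation: [0.999, 0.033, -0.0, -0.0]
contact_force: [-0.4, -0.6, -0.5]
opening: 70.0
grasp_force: 0.0
```

Emit:
play_rows:
  increments:
    - [0,0,2,0,0.65]
    - [0,0,0,0,0.65]
    - [0,0,0,0,0.65]

```text
time: 9.45
tcp_pos: [556.1, -275.1, -20.3]
orientation: [0.999, 0.033, 0.0, 0.0]
contact_force: [-2.3, -0.1, 7.4]
opening: 70.7
grasp_force: 3.7
```

Emit:
play_rows:
  increments:
    - [0,0,2,0,0.65]
    - [0,0,0,0,0.65]
    - [0,0,0,0,0.65]

```text
time: 9.75
tcp_pos: [556.2, -275.2, -20.4]
orientation: [0.999, 0.033, 0.001, 0.0]
contact_force: [-7.9, 3.0, 23.9]
opening: 70.6
grasp_force: 11.5
```

Emit:
play_rows:
  increments:
    - [0,0,1.5,0,0.65]
    - [0,0,0,0,0.65]
    - [0,0,0,0,0.65]

```text
time: 10.05
tcp_pos: [556.2, -275.2, -20.4]
orientation: [0.999, 0.033, 0.001, 0.0]
contact_force: [-11.4, 4.0, 35.2]
opening: 70.2
grasp_force: 17.5
```

Emit:
play_rows:
  increments:
    - [0,0,-4,0,0.65]
    - [0,0,-4.3,0,0.65]
    - [0,0,0,0,0.65]
    - [0,0,0,0,0.5]
    - [0,0,0,0,0.4]
    - [0,0,0,0,0.3]
    - [0,0,0,0,0.1]
    - [0,0,0,0,-0.1]
  squeeze: 50

```text
time: 10.85
tcp_pos: [555.8, -275.1, -16.3]
orientation: [0.999, 0.033, -0.0, 0.0]
contact_force: [-2.1, -0.3, 4.8]
opening: 58.3
grasp_force: 53.9
```

Emit:
play_rows:
  increments:
    - [0,0,-5,0,-0.1]
    - [0,0,-15,0,-0.1]
    - [0,0,-30,0,-0.1]
    - [0,0,-30,0,-0.1]
    - [0,0,0,0,-0.1]
    - [0,0,0,0,-0.1]
    - [0,0,0,0,-0.1]

```text
time: 11.55
tcp_pos: [555.2, -274.6, 63.0]
orientation: [0.999, 0.033, -0.001, -0.0]
contact_force: [-0.6, 0.2, -1.4]
opening: 58.4
grasp_force: 53.8
```

Emit:
play_rows:
  increments:
    - [-22,0,0,0,-0.1]
    - [-25,-10,0,0,-0.1]
    - [-22,-20,0,0,-0.1]
    - [0,-30,0,-0.03,-0.1]
    - [0,-30,0,-0.03,-0.1]
    - [0,-30,0,-0.016,-0.1]
    - [0,-30,0,0,-0.1]
    - [0,-30,0,0,-0.1]
    - [0,-30,0,0,-0.1]
    - [0,0,0,0,-0.1]

```text
time: 12.55
tcp_pos: [461.2, -68.1, 62.3]
orientation: [0.997, 0.073, -0.002, -0.001]
contact_force: [0.1, -0.5, -1.0]
opening: 58.4
grasp_force: 53.8
```

```bash
python3 -c "
from go import *
g=unit([-45-90,-55,0]); print(g)
delta([g[0],g[1],45],0.143)"
```

```text
[455.716 -13.178   0.   ]
turn 0.003504877290082975 then tool shift [  2.422 -55.158  17.314] pos [461.179 -68.118  62.314] yaw 0.14650487729008305 F [ 0.103 -0.532 -1.006] open 58.37436074313659 g 53.834354281425476 t 12.55 j6 2.847593305648188
```

Emit:
play_rows:
  increments:
    - [0,-20,0,0,-0.1]
    - [0,-20,0,0,-0.1]
    - [0,-12,0,0,-0.1]
    - [0,0,15,0,-0.1]
    - [0,0,15,0,-0.1]
    - [0,0,0,0,-0.1]
    - [0,0,0,0,-0.1]
    - [0,0,0,0,-0.1]

```text
time: 13.35
tcp_pos: [456.5, -19.9, 34.0]
orientation: [0.997, 0.071, 0.0, 0.0]
contact_force: [-0.2, -0.5, -0.7]
opening: 58.4
grasp_force: 53.9
```

```bash
python3 -c "
from go import *
g=unit([-45-90,-55,0])
delta([g[0],g[1],10],0.143)
for n in('top','side'):
  im,d=imaging.get_image(n); np.savez(n+'2.npz',im=im,d=d)
t=np.load('top2.npz')['im'][170:250,165:265]; s=np.load('side2.npz')['im'][205:285,220:320]
cv2.imwrite('pics/h1.png',cv2.resize(np.hstack([t,s]),None,fx=4,fy=4,interpolation=cv2.INTER_CUBIC))"
```

```text
turn -0.0005665302046524712 then tool shift [ 0.176 -6.736 24.024] pos [456.502 -19.87   34.024] yaw 0.1424334697953476 F [-0.2   -0.451 -0.668] open 58.40710030443994 g 53.8998144865036 t 13.35 j6 2.9557292394774666
```

View pics/h1.png

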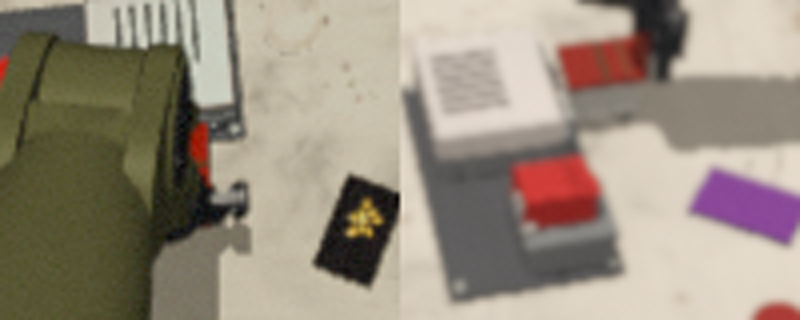

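The tile is held level over the tongue (side panel, tile at (605,62)). I align laterally and lower by feel.

Emit:
play_rows:
  increments:
    - [0,-3.5,8,0,-0.1]
    - [0,-3.2,8,0,-0.1]
    - [0,0,6,0,-0.1]
    - [0,0,4,0,-0.1]
    - [0,0,0,0,-0.1]
    - [0,0,0,0,-0.1]
    - [0,0,0,0,-0.1]

```text
time: 14.15
tcp_pos: [455.4, -13.0, 7.7]
orientation: [0.997, 0.071, 0.0, 0.0]
contact_force: [-0.4, -0.7, -0.1]
opening: 58.1
grasp_force: 53.9
```

Emit:
play_rows:
  increments:
    - [0,0,2,0,-0.1]
    - [0,0,0,0,-0.1]
    - [0,0,0,0,-0.1]

```text
time: 14.45
tcp_pos: [455.2, -13.0, 5.6]
orientation: [0.997, 0.071, 0.0, 0.0]
contact_force: [-0.4, 0.5, -0.9]
opening: 58.3
grasp_force: 53.9
```

Emit:
play_rows:
  increments:
    - [0,0,1.5,0,-0.1]
    - [0,0,0,0,-0.1]
    - [0,0,0,0,-0.1]

```text
time: 14.75
tcp_pos: [455.0, -12.9, 4.0]
orientation: [0.997, 0.071, -0.0, 0.0]
contact_force: [-0.3, 0.5, -0.8]
opening: 58.4
grasp_force: 53.9
```

Emit:
play_rows:
  increments:
    - [0,0,1,0,-0.1]
    - [0,0,0,0,-0.1]
    - [0,0,0,0,-0.1]

```text
time: 15.05
tcp_pos: [455.2, -13.0, 3.5]
orientation: [0.997, 0.071, 0.0, 0.0]
contact_force: [-1.8, 0.3, 5.7]
opening: 58.3
grasp_force: 54.6
```

Emit:
play_rows:
  increments:
    - [0,0,1,0,-0.1]
    - [0,0,0,0,-0.1]
    - [0,0,0,0,-0.1]

```text
time: 15.35
tcp_pos: [455.2, -12.9, 3.1]
orientation: [0.997, 0.071, 0.0, 0.0]
contact_force: [-5.5, -0.2, 14.4]
opening: 57.9
grasp_force: 55.6
```

Emit:
play_rows:
  increments:
    - [0,0,1,0,-0.1]
    - [0,0,0,0,-0.1]
    - [0,0,0,0,-0.1]

```text
time: 15.65
tcp_pos: [455.2, -13.0, 2.8]
orientation: [0.997, 0.071, 0.0, 0.0]
contact_force: [-8.7, 0.1, 24.7]
opening: 58.2
grasp_force: 56.7
```

Emit:
play_rows:
  increments:
    - [0,0,-2.4,0,-0.1]
    - [4,0,0,0,-0.1]
    - [4,0,0,0,-0.1]
    - [4,0,0,0,-0.1]
    - [0,0,0,0,-0.1]
    - [0,0,0,0,-0.1]

```text
time: 16.25
tcp_pos: [464.6, -11.6, 3.5]
orientation: [0.997, 0.071, -0.002, 0.0]
contact_force: [-10.1, -1.9, 16.5]
opening: 58.3
grasp_force: 55.9
```

Emit:
play_rows:
  increments:
    - [4,0,0,0,-0.1]
    - [4,0,0,0,-0.1]
    - [4,0,0,0,-0.1]
    - [0,0,0,0,-0.1]
    - [0,0,0,0,-0.1]

```text
time: 16.75
tcp_pos: [477.1, -9.8, 3.5]
orientation: [0.997, 0.071, -0.002, 0.0]
contact_force: [-7.8, -1.9, 15.4]
opening: 58.3
grasp_force: 55.7
```

Emit:
play_rows:
  increments:
    - [0,0,-1.5,0,-0.1]
    - [4,0,0,0,-0.1]
    - [4,0,0,0,-0.1]
    - [4,0,0,0,-0.1]
    - [0,0,0,0,-0.1]
    - [0,0,0,0,-0.1]

```text
time: 17.35
tcp_pos: [490.9, -7.8, 4.8]
orientation: [0.997, 0.071, -0.0, -0.0]
contact_force: [0.2, -0.1, -1.4]
opening: 58.4
grasp_force: 53.9
```

```bash
python3 -c "
from go import *
delta(unit([-45-36,-55,4]),0.143)
im,d=imaging.get_image('side'); s=im[205:285,220:320]
cv2.imwrite('pics/h2.png',cv2.resize(s,None,fx=7,fy=7,interpolation=cv2.INTER_CUBIC))"
```

```text
turn -9.169264153352508e-05 then tool shift [18.425  0.34   0.793] pos [490.879  -7.771   4.793] yaw 0.1429083073584664 F [ 0.177 -0.116 -1.423] open 58.35355571804811 g 53.90183866024017 t 17.35 j6 2.9828651396515387
```

Emit:
play_rows:
  increments:
    - [4,0,0.5,0,-0.1]
    - [4,0,0,0,-0.1]
    - [4,0,0,0,-0.1]
    - [4,0,0,0,-0.1]
    - [4,0,0,0,-0.1]
    - [0,0,0,0,-0.1]
    - [0,0,0,0,-0.1]

```text
time: 18.1
tcp_pos: [510.5, -5.0, 4.4]
orientation: [0.997, 0.071, -0.0, 0.0]
contact_force: [-1.4, 0.4, -1.2]
opening: 58.5
grasp_force: 53.9
```

Emit:
play_rows:
  increments:
    - [2,0,0,0,-0.1]
    - [2,0,0,0,-0.1]
    - [0,0,0,0,-0.1]
    - [0,0,0,0,-0.1]

```text
time: 18.5
tcp_pos: [514.5, -4.4, 4.5]
orientation: [0.997, 0.071, -0.0, -0.0]
contact_force: [0.4, 0.6, -1.4]
opening: 58.5
grasp_force: 53.9
```

Emit:
play_rows:
  increments:
    - [1.5,0,0,0,-0.1]
    - [1.5,0,0,0,-0.1]
    - [0,0,0,0,-0.1]
    - [0,0,0,0,-0.1]

```text
time: 18.9
tcp_pos: [517.5, -4.0, 4.5]
orientation: [0.997, 0.071, -0.0, 0.0]
contact_force: [-0.5, -0.7, -0.7]
opening: 58.5
grasp_force: 53.9
```

Emit:
play_rows:
  increments:
    - [1.5,0,0,0,-0.1]
    - [1.5,0,0,0,-0.1]
    - [0,0,0,0,-0.1]
    - [0,0,0,0,-0.1]

```text
time: 19.3
tcp_pos: [520.5, -3.5, 4.5]
orientation: [0.997, 0.071, -0.0, 0.0]
contact_force: [0.9, 0.4, -0.5]
opening: 58.2
grasp_force: 53.9
```

Emit:
play_rows:
  increments:
    - [1,0,0,0,-0.1]
    - [1,0,0,0,-0.1]
    - [0,0,0,0,-0.1]
    - [0,0,0,0,-0.1]

```text
time: 19.7
tcp_pos: [522.4, -3.2, 4.5]
orientation: [0.997, 0.071, -0.0, -0.0]
contact_force: [-0.1, -0.8, -1.0]
opening: 58.4
grasp_force: 53.9
```

Emit:
play_rows:
  increments:
    - [1,0,0,0,-0.1]
    - [1,0,0,0,-0.1]
    - [0,0,0,0,-0.1]
    - [0,0,0,0,-0.1]

```text
time: 20.1
tcp_pos: [523.0, -3.2, 4.0]
orientation: [0.997, 0.071, -0.001, 0.0]
contact_force: [-5.3, -1.5, 0.7]
opening: 58.6
grasp_force: 54.0
```

Emit:
play_rows:
  increments:
    - [1,0,0,0,-0.1]
    - [1,0,0,0,-0.1]
    - [0,0,0,0,-0.1]
    - [0,0,0,0,-0.1]

```text
time: 20.5
tcp_pos: [523.0, -3.2, 3.7]
orientation: [0.997, 0.071, -0.003, 0.0]
contact_force: [-9.6, -2.0, 2.9]
opening: 58.3
grasp_force: 54.5
```

Emit:
play_rows:
  increments:
    - [-0.5,0,0,0,-0.1]
    - [0,0,0,0,0.45]
    - [0,0,0,0,0.65]
    - [0,0,0,0,0.65]
    - [0,0,0,0,0.65]
    - [0,0,0,0,0.65]

```text
time: 21.1
tcp_pos: [526.4, -2.7, 4.7]
orientation: [0.997, 0.071, 0.0, -0.0]
contact_force: [0.1, -0.5, 0.8]
opening: 70.2
grasp_force: 0.0
```

Emit:
play_rows:
  increments:
    - [0,0,-10,0,0.65]
    - [0,0,-20,0,0.65]
    - [0,0,-30,0,0.65]
    - [0,0,-40,0,0.65]
    - [0,0,-40,0,0.65]
    - [0,0,0,0,0.65]
    - [0,0,0,0,0.65]

```text
time: 21.8
tcp_pos: [527.1, -2.7, 146.2]
orientation: [0.997, 0.071, 0.002, 0.0]
contact_force: [-0.8, 0.4, -0.6]
opening: 70.1
grasp_force: 0.0
```

```bash
python3 -c "
from go import *
g=unit([-22,100,0]); print(g, unit([-45,-55,0]))
delta([g[0],g[1],150],0.143)
im,d=imaging.get_image('side'); np.savez('side3.npz',im=im,d=d); s=im[205:285,220:320]
hsv=cv2.cvtColor(im,cv2.COLOR_BGR2HSV)
m=(((hsv[...,0]<8)|(hsv[...,0]>172))&(hsv[...,1]>130)&(hsv[...,2]>60)).astype(np.uint8)
m[:, :200]=0;m[:,320:]=0
n,l,st,ce=cv2.connectedComponentsWithStats(m)
for i in range(1,n):
  if st[i,4]>20:
    r=cv2.boxPoints(cv2.minAreaRect(np.argwhere(l==i)[:,::-1].astype(np.float32))); print(st[i],r.tolist(),world('side',r,z=28.5).tolist())
cv2.imwrite('pics/h3.png',cv2.resize(s,None,fx=7.5,fy=7.5,interpolation=cv2.INTER_CUBIC))"
```

```text
[545.473 156.344   0.   ] [544.798  -0.352   0.   ]
turn -0.0001921375444249307 then tool shift [  40.899 -154.843   -3.771] pos [527.059  -2.747 146.229] yaw 0.14280786245557503 F [-0.825  0.351 -0.587] open 70.05291881425387 g 0.0 t 21.8 j6 2.9935458244711097
[238  97  14   8  94] [[238.0, 104.0], [238.0, 97.0], [251.0, 97.0], [251.0, 104.0]] [[574.3411341453902, -1061.7372910113693, 28.5], [570.2054875511686, -1157.6227301452416, 28.5], [494.13278107817916, -1152.5357483666255, 28.5], [500.7080295127574, -1056.8093284337886, 28.5]]
[260 225   8  10  58] [[259.4000244140625, 225.20001220703125], [264.5, 223.5], [267.79998779296875, 233.39999389648438], [262.70001220703125, 235.10000610351562]] [[540.8999820326127, -21.434560570064605, 28.5], [521.2932894776652, -29.5909380436201, 28.5], [514.5312559566933, 24.960642706129647, 28.5], [533.634247724235, 32.631728874592, 28.5]]
[248 244  22  18 289] [[247.18919372558594, 246.13514709472656], [267.45947265625, 242.7567596435547], [270.1351318359375, 258.810791015625], [249.8648681640625, 262.189208984375]] [[592.4398001912482, 84.98707656277497, 28.5], [520.564480905887, 73.01940195279553, 28.5], [519.3064983947793, 150.88435786129276, 28.5], [588.2455293053905, 161.66671725054084, 28.5]]
[309 281  11  13 116] [[309.0, 281.0], [319.0, 281.0], [319.0, 293.0], [309.0, 293.0]] [[406.01752917373443, 256.9064692811062, 28.5], [374.1634325101785, 259.35414319827953, 28.5], [383.58753156846086, 307.42293919045517, 28.5], [414.5394756415881, 305.0151371842886, 28.5]]
```

View pics/h3.png

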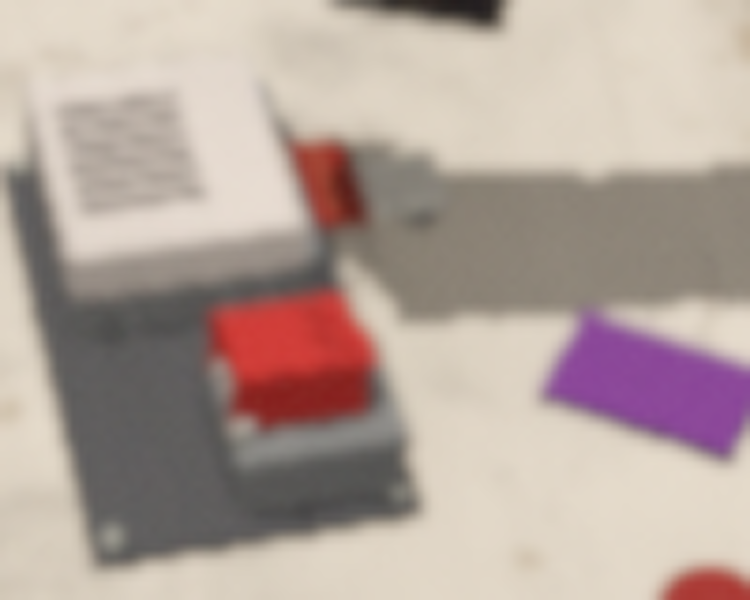

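The tile sits straight in the slot, with its rear edge at (345,145)–(362,218) and part of the tongue showing beyond. Joint 6 would pass its limit over the pod, so I half-turn the tool first.

Emit:
play_rows:
  increments:
    - [0,0,0,-0.14,0.65]
    - [0,0,0,-0.14,0.65]
    - [0,0,0,-0.14,0.65]
    - [0,0,0,-0.14,0.65]
    - [0,0,0,-0.14,0.65]
    - [0,0,0,-0.14,0.65]
    - [0,0,0,-0.14,0.65]
    - [0,0,0,-0.14,0.65]
    - [0,0,0,-0.14,0.65]
    - [0,0,0,-0.14,0.65]

```text
time: 22.85
tcp_pos: [524.4, -2.8, 142.7]
orientation: [0.715, 0.699, -0.001, -0.001]
contact_force: [0.1, -0.2, 0.0]
opening: 70.3
grasp_force: 0.0
```

Emit:
play_rows:
  increments:
    - [0,0,0,-0.14,0.65]
    - [0,0,0,-0.14,0.65]
    - [0,0,0,-0.14,0.65]
    - [0,0,0,-0.14,0.65]
    - [0,0,0,-0.14,0.65]
    - [0,0,0,-0.14,0.65]
    - [0,0,0,-0.14,0.65]
    - [0,0,0,-0.14,0.65]
    - [0,0,0,-0.14,0.65]
    - [0,0,0,-0.14,0.65]

```text
time: 23.85
tcp_pos: [524.4, -2.7, 142.7]
orientation: [0.096, 0.995, -0.0, -0.002]
contact_force: [-0.2, 0.5, -0.5]
opening: 70.3
grasp_force: 0.0
```

Emit:
play_rows:
  increments:
    - [0,0,0,-0.14,0.65]
    - [0,0,0,-0.14,0.65]
    - [0,0,0,-0.06,0.65]
    - [0,0,0,0,0.65]
    - [0,0,0,0,0.65]

```text
time: 24.35
tcp_pos: [525.0, -2.7, 143.4]
orientation: [-0.07, 0.998, 0.0, -0.001]
contact_force: [0.7, -0.2, -0.5]
opening: 70.6
grasp_force: 0.0
```

```bash
python3 -c "
from go import *
g=unit([-22,100,0]); delta([g[0],g[1],100],0.143)
# cover top pose from initial images
for n in ('top','side'):
  t=np.load(n+'0.npz'); im,d=t['im'],t['d']
  hsv=cv2.cvtColor(im,cv2.COLOR_BGR2HSV)
  m=((hsv[...,0]<8)|(hsv[...,0]>172))&(hsv[...,1]>150)&(hsv[...,2]>60)
  vu=np.argwhere(m); vu=[(v,u) for v,u in vu if d[v,u]>0]
  P=world(n,[(u,v) for v,u in vu],d)
  Q=RT.from_euler('z',-U[2]).apply(P-[U[0],U[1],0])
  k=(abs(Q[:,0]+20)<70)&(abs(Q[:,1]-100)<45)&(Q[:,2]>70)
  q=Q[k]; print(n,k.sum(),q.mean(0),np.percentile(q,3,0),np.percentile(q,97,0))
  # direct: plane z=82
  a=np.array([(u,v) for v,u in vu])[k]; w=RT.from_euler('z',-U[2]).apply(world(n,a,z=82)-[U[0],U[1],0]); print(w.min(0),w.max(0),w.mean(0))
"
```

```text
turn -0.0033603250663905015 then tool shift [-42.935 154.542  43.366] pos [525.001  -2.74  143.366] yaw -3.001952978656184 F [ 0.733 -0.189 -0.5  ] open 70.6463030741496 g 0.0 t 24.35 j6 -0.14488348122654007
top 209 [-10.973  99.635  81.123] [-40.412  79.937  73.377] [ 19.894 119.469  87.1  ]
[-45.383  77.486  82.   ] [ 23.436 121.729  82.   ] [-11.169  99.44   82.   ]
side 198 [ -6.783 104.039  81.535] [-33.598  80.351  71.626] [ 20.092 121.343  86.721]
[-37.37   77.725  82.   ] [ 25.373 132.091  82.   ] [ -6.676 104.462  82.   ]
```

Emit:
play_rows:
  increments:
    - [-10,30,0,0,0.65]
    - [-10,30,0,0,0.65]
    - [-10,30,0,0,0.65]
    - [-10,30,0,0,0.65]
    - [-3,30,0,0,0.65]
    - [0,4.5,20,0,0.65]
    - [0,0,30,0,0.65]
    - [0,0,0,0,0.65]
    - [0,0,0,0,0.65]
  squeeze: 20

```text
time: 25.25
tcp_pos: [545.8, 155.9, 94.0]
orientation: [-0.07, 0.998, -0.0, -0.001]
contact_force: [-0.5, -1.3, 0.6]
opening: 70.2
grasp_force: 0.0
```

```bash
python3 -c "
from go import *
g=unit([-22,100,0]); delta([g[0],g[1],46],0.143)"
```

```text
turn -0.00250840640280936 then tool shift [ 0.289  0.447 48.04 ] pos [545.823 155.942  94.04 ] yaw -3.0011010599926027 F [-0.536 -1.252  0.555] open 70.20463457062488 g 0.0 t 25.25 j6 0.13779449454273354
```

Emit:
play_rows:
  increments:
    - [0,0.4,15,0,0.65]
    - [0,0,12,0,0.65]
    - [0,0,10,0,0.65]
    - [0,0,8,0,0.65]
    - [0,0,3,0,0.65]
    - [0,0,0,0,0.65]
    - [0,0,0,0,0.65]

```text
time: 25.95
tcp_pos: [546.9, 156.7, 46.8]
orientation: [-0.071, 0.998, 0.0, 0.0]
contact_force: [-0.0, 0.2, -0.6]
opening: 71.0
grasp_force: 0.0
```

Emit:
play_rows:
  increments:
    - [0,0,0,0,0.4]
    - [0,0,0,0,0.2]
    - [0,0,0,0,0]
    - [0,0,0,0,-0.2]
    - [0,0,0,0,-0.2]
    - [0,0,0,0,-0.2]

```text
time: 26.55
tcp_pos: [546.8, 156.9, 46.8]
orientation: [-0.071, 0.998, 0.0, 0.0]
contact_force: [-1.4, 0.9, 5.0]
opening: 41.4
grasp_force: 21.9
```

Emit:
play_rows:
  increments:
    - [-3.2,0,-6.1,0,-0.2]
    - [-4,0,-5.5,0,-0.2]
    - [-4.8,0,-4.9,0,-0.2]
    - [-5.5,0,-4.1,0,-0.2]
    - [0,0,0,0,-0.2]

```text
time: 27.05
tcp_pos: [564.5, 159.5, 67.5]
orientation: [-0.071, 0.998, 0.0, -0.0]
contact_force: [-0.6, 3.0, -2.6]
opening: 41.7
grasp_force: 22.2
```

Emit:
play_rows:
  increments:
    - [-6,0,-3.2,0,-0.2]
    - [-6.5,0,-2.3,0,-0.2]
    - [-6.7,0,-1.3,0,-0.2]
    - [-6.9,0,-0.3,0,-0.2]
    - [-6.8,0,0.8,0,-0.2]
    - [0,0,0,0,-0.2]

```text
time: 27.65
tcp_pos: [597.2, 164.3, 73.9]
orientation: [-0.071, 0.998, 0.0, 0.0]
contact_force: [-3.5, 3.5, -1.8]
opening: 41.4
grasp_force: 21.1
```

Emit:
play_rows:
  increments:
    - [0,0,0,0,0.2]
    - [0,0,0,0,0.5]
    - [0,0,0,0,0.65]
    - [0,0,-10,0,0.65]
    - [0,0,-20,0,0.65]
    - [0,0,-25,0,0.65]
    - [0,0,-25,0,0.65]
    - [0,0,0,0,0.65]
    - [0,0,0,0,0.65]

```text
time: 28.55
tcp_pos: [597.4, 163.8, 154.6]
orientation: [-0.07, 0.998, 0.0, 0.001]
contact_force: [0.1, 0.2, -0.1]
opening: 70.7
grasp_force: 0.0
```

```bash
cat > cov.py <<'E'
from go import *
def cov(n):
  im,d=imaging.get_image(n)
  hsv=cv2.cvtColor(im,cv2.COLOR_BGR2HSV)
  m=((hsv[...,0]<8)|(hsv[...,0]>172))&(hsv[...,1]>130)&(hsv[...,2]>50)&(d>0)
  vu=np.argwhere(m); P=world(n,vu[:,::-1],d)
  Q=RT.from_euler('z',-U[2]).apply(P-[U[0],U[1],0])
  k=(abs(Q[:,0]+0)<110)&(abs(Q[:,1]-100)<50)&(Q[:,2]>40); q=Q[k]
  print(n,k.sum(),q.mean(0) if k.any() else 0,[np.percentile(q,p,0) for p in (5,95)] if k.any() else 0)
  k=(abs(Q[:,0]+60)<40)&(abs(Q[:,1]+55)<50)&(Q[:,2]>10); q=Q[k]
  if k.any(): print(' tile',k.sum(),q.mean(0),[np.percentile(q,p,0) for p in (5,95)])
E
python3 -c "
from cov import *
cov('side');cov('top')
g=unit([-32,100,0]); delta([g[0],g[1],75],0.143)"
```

```text
side 279 [ 21.448 109.346  92.791] [array([-1.378, 85.988, 63.494]), array([ 42.763, 121.331, 116.891])]
 tile 55 [-61.278 -50.924  27.47 ] [array([-70.557, -77.795,  23.983]), array([-52.15 , -27.614,  30.776])]
top 172 [ 14.531  95.871 108.158] [array([-6.901, 79.68 , 70.859]), array([ 41.661, 116.992, 117.773])]
 tile 132 [-59.302 -54.172  28.573] [array([-74.333, -80.14 ,  23.078]), array([-44.809, -28.329,  34.361])]
turn -0.0018998071508398162 then tool shift [61.106  0.139 77.789] pos [596.077 163.49  152.789] yaw -3.000492460740633 F [ 0.657  0.843 -0.643] open 70.42717874454618 g 0.0 t 28.65 j6 0.12668238391508232
```

Emit:
play_rows:
  increments:
    - [0,0,0,0,0.65]
    - [0,0,0,0,0.65]

```text
time: 28.85
tcp_pos: [595.9, 163.5, 152.4]
orientation: [-0.071, 0.998, -0.0, -0.001]
contact_force: [-0.6, 0.0, -0.4]
opening: 70.8
grasp_force: 0.0
```

```bash
python3 -c "
from cov import *
cov('side');cov('top')"
```

```text
side 285 [ 21.536 109.19   92.387] [array([-1.693, 84.485, 62.04 ]), array([ 43.042, 120.768, 117.463])]
 tile 55 [-61.271 -50.904  27.493] [array([-70.72 , -74.397,  23.673]), array([-52.667, -26.633,  30.76 ])]
top 170 [ 14.407  96.377 105.11 ] [array([-6.318, 79.716, 70.859]), array([ 42.335, 117.414, 119.533])]
 tile 132 [-59.412 -54.363  28.573] [array([-74.079, -79.986,  23.685]), array([-45.397, -28.264,  33.449])]
```

The cover rests near 1.2 rad, close to its balance point. I'll push it fully open with closed fingers from the front.

Emit:
play_rows:
  increments:
    - [25,0,0,0,0]
    - [25,0,0,0,-1]
    - [29,0,0,0,-1]
    - [0,0,25,0,-1]
    - [0,0,25,0,-1]
    - [0,0,18,0,-1]
    - [0,0,0,0,-1]
    - [0,0,0,0,-1]
    - [0,0,0,0,-1]

```text
time: 29.85
tcp_pos: [519.3, 152.9, 86.4]
orientation: [-0.071, 0.998, 0.0, 0.001]
contact_force: [0.1, 0.2, 0.3]
opening: 0.4
grasp_force: 0.0
```

```bash
python3 -c "
from cov import *
s=observe(); print(RT.from_euler('z',-U[2]).apply(s['tcp_pos']-[U[0],U[1],0]),s['opening'],s['contact_force'])
cov('side')"
```

```text
[-48.428 100.296  86.438] 0.42781739743983127 [0.094 0.188 0.335]
side 297 [ 19.618 107.8    94.982] [array([-6.138, 83.644, 65.607]), array([ 42.285, 120.527, 118.991])]
 tile 54 [-61.161 -52.603  27.436] [array([-70.444, -76.244,  23.932]), array([-52.699, -26.691,  30.779])]
```

Emit:
play_rows:
  increments:
    - [-8,0,0,0,-1]
    - [-8,0,0,0,-1]
    - [-8,0,0,0,-1]
    - [-8,0,0,0,-1]
    - [-8,0,0,0,-1]
    - [-8,0,0,0,-1]
    - [-8,0,0,0,-1]
    - [-8,0,0,0,-1]
    - [0,0,0,0,-1]

```text
time: 30.8
tcp_pos: [583.0, 161.8, 85.3]
orientation: [-0.07, 0.998, 0.0, 0.0]
contact_force: [0.8, 0.3, 0.4]
opening: -0.3
grasp_force: 0.0
```

```bash
python3 -c "
from cov import *
s=observe(); print(RT.from_euler('z',-U[2]).apply(s['tcp_pos']-[U[0],U[1],0]),s['opening'],s['contact_force'])
cov('side')"
```

```text
[ 15.892 100.078  85.332] -0.26018711932017075 [0.827 0.347 0.433]
side 230 [ 44.257 111.084  89.43 ] [array([25.004, 84.887, 52.277]), array([ 62.996, 121.541, 109.413])]
 tile 56 [-60.887 -52.215  27.322] [array([-70.436, -75.54 ,  23.417]), array([-52.187, -28.282,  30.185])]
```

The cover is fully open (x 25..63 in the unit frame). Next I back off, lower in front of the toggle and push it over.

Emit:
play_rows:
  increments:
    - [20,0,0,0,-1]
    - [25,0,0,0,-1]
    - [23,0,0,0,-1]
    - [0,0,12,0,-1]
    - [0,0,12,0,-1]
    - [0,0,12,0,-1]
    - [0,0,0,0,-1]
    - [0,0,0,0,-1]

```text
time: 31.65
tcp_pos: [514.4, 152.0, 48.6]
orientation: [-0.07, 0.998, -0.0, -0.001]
contact_force: [0.2, 0.5, -0.0]
opening: -0.1
grasp_force: 0.0
```

Emit:
play_rows:
  increments:
    - [-5,0,0,0,-1]
    - [-5,0,0,0,-1]
    - [-5,0,0,0,-1]
    - [-5,0,0,0,-1]
    - [0,0,0,0,-1]
    - [0,0,0,0,-1]

```text
time: 32.25
tcp_pos: [534.3, 154.9, 49.4]
orientation: [-0.071, 0.998, -0.0, -0.0]
contact_force: [-0.8, -0.9, -0.9]
opening: -0.3
grasp_force: 0.0
```

Emit:
play_rows:
  increments:
    - [-3,0,0,0,-1]
    - [-3,0,0,0,-1]
    - [-3,0,0,0,-1]
    - [0,0,0,0,-1]
    - [0,0,0,0,-1]

```text
time: 32.75
tcp_pos: [543.4, 156.2, 49.4]
orientation: [-0.071, 0.998, 0.0, 0.0]
contact_force: [0.9, -0.1, -0.4]
opening: 0.2
grasp_force: 0.0
```

```bash
python3 -c "
from cov import *
s=observe(); print(RT.from_euler('z',-U[2]).apply(s['tcp_pos']-[U[0],U[1],0]),s['opening'],s['contact_force'])"
```

```text
[-24.118 100.152  49.357] 0.16226810446406176 [ 0.893 -0.069 -0.352]
```

Emit:
play_rows:
  increments:
    - [-2,0,0,0,-1]
    - [-2,0,0,0,-1]
    - [0,0,0,0,-1]
    - [0,0,0,0,-1]

```text
time: 33.15
tcp_pos: [547.3, 156.7, 49.4]
orientation: [-0.071, 0.998, 0.0, 0.0]
contact_force: [-0.4, -1.0, 0.5]
opening: -0.3
grasp_force: 0.0
```

Emit:
play_rows:
  increments:
    - [-2,0,0,0,-1]
    - [-1,0,0,0,-1]
    - [0,0,0,0,-1]
    - [0,0,0,0,-1]

```text
time: 33.55
tcp_pos: [550.0, 157.1, 49.3]
orientation: [-0.071, 0.998, -0.0, -0.0]
contact_force: [-1.4, -0.9, 0.2]
opening: 0.1
grasp_force: 0.4
```

Emit:
play_rows:
  increments:
    - [-2,0,0,0,-1]
    - [0,0,0,0,-1]
    - [0,0,0,0,-1]

```text
time: 33.85
tcp_pos: [550.5, 157.2, 49.0]
orientation: [-0.071, 0.998, -0.0, -0.001]
contact_force: [-4.6, -1.4, 1.8]
opening: 0.2
grasp_force: 2.7
```

Emit:
play_rows:
  increments:
    - [-2,0,0,0,-1]
    - [0,0,0,0,-1]
    - [0,0,0,0,-1]

```text
time: 34.15
tcp_pos: [550.7, 157.2, 48.8]
orientation: [-0.071, 0.997, -0.0, -0.003]
contact_force: [-9.3, -1.8, 6.4]
opening: 0.4
grasp_force: 5.6
```

The toggle hit its end stop at the expected place. I retreat, check, then go round behind the cover.

Emit:
play_rows:
  increments:
    - [5,0,0,0,-1]
    - [10,0,0,0,-1]
    - [10,0,-10,0,-1]
    - [0,0,-30,0,-1]
    - [0,0,-35,0,-1]
    - [0,0,-35,0,-1]
    - [0,0,0,0,-1]
    - [0,0,0,0,-1]

```text
time: 34.95
tcp_pos: [529.9, 154.4, 161.0]
orientation: [-0.071, 0.998, 0.0, 0.002]
contact_force: [-0.6, -0.4, -1.1]
opening: 0.1
grasp_force: 0.0
```

```bash
python3 -c "
from cov import *
s=observe(); print(RT.from_euler('z',-U[2]).apply(s['tcp_pos']-[U[0],U[1],0]))
cov('side')
im,d=imaging.get_image('side')
on,off=unit([-0.7,100,72]),unit([-19.3,100,72])
for nm,p in(('on',on),('off',off)):
  u,v=pix('side',p)[0].round().astype(int); print(nm,u,v)
u,v=pix('side',unit([-10,100,66]))[0].round().astype(int)
print(cv2.cvtColor(im,cv2.COLOR_BGR2GRAY)[v-6:v+8,u-12:u+13],u,v)"
```

```text
[-37.711 100.273 160.96 ]
side 221 [ 45.585 110.158  87.951] [array([28.455, 82.447, 51.767]), array([ 63.317, 121.112, 108.431])]
 tile 52 [-60.77  -49.933  27.47 ] [array([-68.992, -74.79 ,  23.592]), array([-52.863, -27.076,  31.257])]
on 256 252
off 262 251
[[ 86  78  79  79  81  83  84  83  86  87  92  93  93  92  93  96  96  97
  104 122 156 184 201 207 210]
 [ 85  79  80  81  86  90  92  93  94  94  98  98  99 101 104 104 106 107
  109 120 143 167 187 202 208]
 [ 84  83  86  92  93  95  99 102 103 107 107 108 109 113 119 121 123 121
  124 130 137 146 166 190 205]
 [ 82  80  92 101 105 107 110 114 121 127 128 123 124 128 132 135 134 134
  135 136 136 134 145 174 199]
 [ 73  77  95 112 122 124 126 130 139 145 145 138 135 136 137 137 138 140
  139 138 138 132 132 158 189]
 [ 68  78  96 117 131 136 137 140 146 153 149 141 139 140 139 140 139 139
  139 138 138 132 126 144 179]
 [ 70  85 103 121 134 140 139 141 145 146 141 136 137 139 140 139 140 139
  139 138 134 125 115 128 165]
 [ 71  88 110 129 138 141 141 139 140 140 134 133 137 142 143 140 139 140
  138 137 129 113  98 106 141]
 [ 69  85 110 130 138 140 141 141 139 137 134 131 137 145 147 142 139 140
  138 135 124 102  86  90 109]
 [ 67  77  98 119 132 138 140 140 139 135 131 131 140 148 149 142 138 139
  138 136 122  99  83  83  92]
 [ 65  69  82 103 124 136 141 141 137 132 126 133 145 151 147 140 138 139
  139 136 121  98  83  81  87]
 [ 65  65  72  90 114 132 141 140 139 133 129 136 145 144 141 137 138 140
  139 135 122  98  85  81  82]
 [ 66  62  68  83 107 129 140 141 139 137 136 138 140 138 136 137 139 139
  139 136 124 104  86  82  82]
 [ 67  64  73  93 117 137 147 145 142 140 140 141 141 139 140 140 141 140
  140 138 131 116  97  86  82]] 259 253
```

A bright ball at pixel (256,252) matches the toggle-on prediction (256,252). Now around the back of the cover.

Emit:
play_rows:
  increments:
    - [-30,0,0,0,-1]
    - [-30,0,0,0,-1]
    - [-30,0,0,0,-1]
    - [-30,0,0,0,-1]
    - [-17,0,0,0,-1]
    - [0,0,0,0,-1]
    - [0,0,0,0,-1]
    - [0,0,0,0,-1]

```text
time: 35.85
tcp_pos: [663.4, 173.2, 158.5]
orientation: [-0.071, 0.998, -0.0, -0.001]
contact_force: [-0.8, 0.6, 0.9]
opening: 0.1
grasp_force: 0.0
```

```bash
python3 -c "
from cov import *
s=observe(); print(RT.from_euler('z',-U[2]).apply(s['tcp_pos']-[U[0],U[1],0]))"
```

```text
[ 97.134  99.877 158.522]
```

Emit:
play_rows:
  increments:
    - [0,0,25,0,-1]
    - [0,0,25,0,-1]
    - [0,0,20,0,-1]
    - [0,0,10,0,-1]
    - [0,0,0,0,-1]
    - [0,0,0,0,-1]

```text
time: 36.45
tcp_pos: [665.0, 173.5, 80.3]
orientation: [-0.071, 0.998, 0.0, 0.0]
contact_force: [-0.8, 0.4, 0.9]
opening: -0.0
grasp_force: 0.0
```

Emit:
play_rows:
  increments:
    - [8,0,0,0,-1]
    - [8,0,0,0,-1]
    - [8,0,0,0,-1]
    - [8,0,0,0,-1]
    - [8,0,0,0,-1]
    - [8,0,0,0,-1]
    - [8,0,0,0,-1]
    - [8,0,0,0,-1]
    - [0,0,0,0,-1]
    - [0,0,0,0,-1]

```text
time: 37.45
tcp_pos: [601.5, 164.5, 79.4]
orientation: [-0.071, 0.998, 0.0, 0.0]
contact_force: [0.7, 0.5, -0.3]
opening: -0.1
grasp_force: 0.0
```

```bash
python3 -c "
from cov import *
s=observe(); print(RT.from_euler('z',-U[2]).apply(s['tcp_pos']-[U[0],U[1],0]),s['contact_force'])
cov('side')"
```

```text
[ 34.604 100.042  79.442] [ 0.691  0.503 -0.332]
side 281 [ -6.516 108.12   74.418] [array([-33.   ,  82.815,  52.134]), array([ 19.756, 120.785,  86.1  ])]
 tile 55 [-61.231 -50.747  27.636] [array([-70.183, -73.252,  23.852]), array([-52.701, -29.146,  31.449])]
```

Emit:
play_rows:
  increments:
    - [0,0,-20,0,-1]
    - [0,0,-30,0,-1]
    - [0,0,-40,0,-1]
    - [0,0,-40,0,-1]
    - [0,0,0,0,-1]
    - [0,0,0,0,-1]
    - [0,0,0,0,-1]

```text
time: 38.2
tcp_pos: [601.0, 164.2, 208.0]
orientation: [-0.07, 0.998, -0.0, -0.001]
contact_force: [-0.5, -0.4, -0.7]
opening: -0.1
grasp_force: 0.0
```

```bash
python3 -c "
from cov import *
im,d=imaging.get_image('side')
def box(im):
  h=cv2.cvtColor(im,cv2.COLOR_BGR2HSV); m=((h[...,0]<8)|(h[...,0]>172))&(h[...,1]>130)&(h[...,2]>60)
  m=m[238:268,240:280]; return m
a=box(np.load('side0.npz')['im']);b=box(im)
print(a.sum(),b.sum(),(a!=b).sum()); print(observe()['contact_force'],observe()['time'])
cov('top')"
```

```text
289 285 30
[ 0.122 -0.021  0.557] 38.25
top 233 [-10.263  98.029  86.211] [array([-38.484,  79.904,  65.542]), array([ 18.738, 119.298,  86.614])]
 tile 130 [-59.497 -54.078  28.431] [array([-74.219, -80.361,  23.444]), array([-45.336, -27.819,  33.004])]
```

```bash
python3 -c "
from cov import *
im,d=imaging.get_image('side')
i0=np.load('side0.npz')['im']
def box(im):
  h=cv2.cvtColor(im,cv2.COLOR_BGR2HSV); m=((h[...,0]<8)|(h[...,0]>172))&(h[...,1]>130)&(h[...,2]>60)
  return m[238:268,240:280]
for i in(i0,im):
  m=box(i); p=np.argwhere(m); print(p.mean(0),p.min(0),p.max(0))
g=lambda i:cv2.cvtColor(i,cv2.COLOR_BGR2GRAY)[238:268,240:280].astype(np.float32)
print(cv2.phaseCorrelate(g(i0),g(im)))
"
```

```text
[14.176 18.716] [6 8] [23 29]
[14.894 18.69 ] [6 8] [23 28]
((0.12700342800339826, -0.02646314345783196), 0.7595613352457682)
```

```bash
python3 -c "
from h import *
print(hand_in())"
```

```text
the job is handed in; nothing more can be done
None
```

I handed the job in at about 38 s: the red tile is in the slot against a firm stop, the lamp toggle is on, the guard cover is shut, and the arm is clear. The hand-in returned no verdict, so this rests on contact forces and camera checks.

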